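# Hang the ring-handled shoehorn on the rail hook

### The arm

A 6-joint arm with a two-finger parallel gripper is mounted at the origin on the work surface. World frame = base frame: x ahead of the robot, y to its left, z up, the work surface at z = 0. Lengths are in m, angles in degrees, forces in N, time in s.
With the tool pointing down it reaches from about 0.375 to 0.9 m from the base axis. Payload 3.1 kg.
Tool frame: the origin (TCP) lies at the very end of the fingers, on their centre line; the grasp point (between the pads) lies 19 mm behind it (bot.tcp_to_grasp is the distance from the TCP to the grasp point, in m); z points along the fingers, y is the line along which they close (so a half turn about z gives the same grasp; the last joint's range is limited). The gripper opens to 87 mm and grips with 3 to 60 N. Pads are 19 mm wide; open, the fingers measure 117 mm over their backs; the gripper's body (75 mm by 190 mm) begins 51 mm behind the grasp point.
Start: joints at [58.757, 30.224, 82.088, -0, 67.689, -10.227], TCP at [0.224, 0.583, 0.223] pointing down, gripper open.
Joint ranges: [-176.69, 176.69], [-43.24, 126.21], [12.49, 139.97], [-82, 262], [0, 151.66], [-163.58, 163.58]. Speed limits (degrees/s): [159.86, 159.86, 180, 180, 180, 180].

### API

Orientations are given as a 3x3 rotation matrix whose columns are the frame's x, y, z axes.
In Python, from rig import telemetry, capture, camera_info, job, bot gives the robot as it stands. The module is installed in compiled form; this text tells all that it offers.
- The arm moves only by the tool carry_out, never from a script. Its argument "deltas" is a list that holds one entry, the list of rows, each a list of 7 numbers: the shift along the tool's x, y, z scaled (see below), then the turn, a rotation vector about the tool's x, y, z scaled (see below), then the closure, from -1 (fully open) to 1 (shut). In form: [[[dx, dy, dz, ax, ay, az, claw], ...]]. A call has exactly 10 rows; each row is the pose to reach, as a shift and turn from the pose commanded when the call began, along the tool's axes at that moment, turning the shorter way round; what a row does not reach only later rows make up. The controller multiplies each number of a shift by 15 cm and each number of a turn by 360 degrees. A row lasts 1/12 s, in which the tool goes at most 41.7 mm and 7.16 degrees, less where a joint would pass 70% of its speed; a pose out of reach is approached as far as the arm can. A call with a number of a shift or a turn outside -1 to 1 is refused whole. A call with a gripper value outside its range is refused whole. The fingers move at their own pace and stop on an object; the grip force is fixed at half the most. Time passes only in rows, so rows that repeat a pose let the fingers close, or fill a call up. It gives the time, the measured TCP pose, the force, the opening and the grip force at its end, in the units of the state.
- telemetry.read_state(): the state, without advancing time (a new reading comes with each control period).
- capture(name): name is "side" or "top" or "wrist"; returns the picture (400x640x3 uint8, red, green, blue); there is no depth.
- camera_info(name): a dict with "mtx" (3x3 intrinsics, pixels), "cam_to_world" (4x4, takes a point from camera to world coordinates); the wrist camera has in their place "T_tool_cam" (4x4, takes a point from camera to tool coordinates, whose origin is the TCP and whose axes are the flange's). Camera axes: x right, y down, z forward; pixel columns grow to the right and rows downward; lengths in m; the calibration is good to about 2 mm. The wrist camera is an equidistant fisheye: a pixel r from the principal point sees the ray r / f radians off the axis. A picture is of the moment at which its call begins: read the wrist's pose just before it. camera_info takes no time and is no camera call.
- job.hand_in(): hands the job in; it is judged then, once.
The state is a dict: "time_s": time; "joint_positions": joint angles; "qvel": joint speeds; "tau": joint torques, N m; "position": TCP position; "tcp_rot": TCP orientation; "force": force on the tool from outside, world axes, zero at the start; "moment": the same for the moment, N m; "opening": opening from 0.0 (shut) to 1.0 (fully open); "grasp_force": force on a finger pad.
Only numpy, scipy, OpenCV 4.12 (cv2) and the standard library are available. Lean on these libraries where they do the work, as an engineer would, in place of code of your own. Each camera call takes 0.05 s, during which the arm holds its last target. There are 200 camera calls.

### The job

Take the long steel shoehorn with the ring handle out of the slotted wooden stand and hang it by its ring on the upturned hook of the chrome rail, under the hat rack, so that it hangs straight and still. Leave the short shoehorn, the brush and the other things on the bench undisturbed.

Things in the scene. Friction and masses are not known exactly. Their poses are not given: they have to be found in the camera images.
- horn: Long ringed steel shoehorn, loose, 184 mm, 0.12-0.24 kg. Origin: centre of its lower end; z up along it, y across its flat face, x through it; alike after a half turn about z. Blade 44 mm wide, 6-10 thick, to z 80; shank 18 x 8; ring handle z 129-184, 48 wide (y), 12 thick (x), its parallel outer sides (z 136-168) grippable across 48 mm. Stands in a slot with 4 mm play, may lean 5 degrees.
- horn_ring (a point): Centre of the ring's opening, on the horn's axis 156 mm above its lower end, axes as horn. The opening is 32 mm wide (y) and 38 mm high: peaked inner top 19 mm above this point, flat inner bottom 19 mm below. Its level with the ring's straight sides makes it a good grip point.
- hook: The one upturned hook, fixed, chrome bar 8 mm thick. Origin and axes as hook_seat. Two short ball-ended pegs (20 mm balls, reaching 33 mm out from the rail) share the rail at the same height, places 85 mm apart; which of the three places the hook has varies. Hold the ring by its sides, with the hook's tip between the fingers: a gripper on the shank below would strike the tip with its palm.
- hook_seat (a point): Where the ring hangs: on the centre line of the hook's level bar, 280 mm above the bench. +x runs along the bar to the rail (55 mm), -x to the free end, z up. At x = -24 mm a tip turns up to 18 mm above the centre line; the ring must pass around it. When hung, horn_ring is 15 mm below this point. Hat rack: underside 115 mm above this point, front edge at x = 0.
- hook_rail: Fixed chrome frame: level 12 mm rail, 400 mm along y, 280 mm up, posts 20 mm behind it; above it a hat rack of 10 mm bars (underside 395 mm up, from 55 mm before the rail to 55 behind). Under the rack a gripper pointing straight down does not fit: lean it 30 to 45 degrees, fingers down and towards the rail. Origin on the bench below mid rail; +x away from the hooks' free ends.
- stand: Fixed wooden stand, 60 (x) x 230 (y) x 80 mm high, origin at the centre of its underside, with three slots at y = -70, 0 and 70 mm, each 18 (x) x 52 (y) mm and 70 mm deep. The horn, the short shoehorn and the welt brush stand in them, in any order, broad faces along the stand's y.
- short_horn: Bystander in the stand: short plain steel shoehorn without a ring, 102 mm long, top 112 mm above the bench. Origin at its lower end.
- welt_brush: Bystander in the stand: small wooden brush, bristles up, 104 mm long, 48 mm wide at the top, top 114 mm above the bench. Origin at its lower end.
- jar: Bystander: glass jar with steel lid, 72 mm across, 100 mm high, origin at its underside.
- reflector_clip: Bystander: flat orange plastic clip, 70 x 45 x 18 mm, lying on the bench, origin at its underside.
- key_block: Bystander: wooden block 60 x 100 x 35 mm with three short brass pins (to 47 mm), on the bench under the rail, origin at its underside.
- polish_tin: Bystander: flat dark tin, 70 mm across, 24 mm high, on the bench under the rail, origin at its underside.
Mind the look-alikes: they are no part of the job. Leave any orange or purple look-alike of the horn alone. What is shaped like the stand but blue is not meant.

How it is judged:
By the outcome, as a careful person would: the job done as asked, in the order asked, and still so for the second after the job is handed in, with the robot touching nothing.
It also fails if it takes over 50 s, if anything falls off the work surface, if the arm or the gripper's body presses on something with over 40 N, if the wrist force passes 120 N, or if a joint passes its speed limit or range.

## Working session

There is one attempt and no reset: what is moved stays moved. The work goes in short steps, Python scripts to look and compute and a tool call to move; the robot and the scene stay as the last step left them, time stands still between calls to the robot, and variables do not carry over. Pictures are saved under pics/ and viewed, at most 10 in all, crops included, and the job is handed in when it is done.

Besides the shell and the picture viewer there is one more tool, called in YAML: its name, and indented under it one key for each argument. carry_out: Moves the arm, as the interface text tells. Its arguments: {"type":"object","properties":{"deltas":{"type":"array","items":{"type":"array","items":{"type":"array","items":{"type":"number"}}}}},"required":["deltas"]}

```bash
mkdir -p pics; python3 - <<'E'
from rig import *
import cv2,numpy as np
s=telemetry.read_state();print(s['time_s'],s['position'],np.round(s['tcp_rot'],3).tolist(),s['opening'],bot.tcp_to_grasp)
for n in ("side","top","wrist"):
    im=capture(n);cv2.imwrite(f"pics/{n}0.png",im[...,::-1]);i=camera_info(n)
    print(n,{k:(np.round(v,4).tolist() if not isinstance(v,str) else v) for k,v in i.items()})
E
```

```text
0.0 [0.22374082 0.58278447 0.22156764] [[-0.933, 0.359, -0.001], [0.359, 0.933, -0.002], [0.0, -0.002, -1.0]] 1.000203171940602 0.0187
side {'mtx': [[458.6269, 0.0, 323.2411], [0.0, 458.6269, 208.1615], [0.0, 0.0, 1.0]], 'cam_to_world': [[0.8592, -0.2443, 0.4495, -0.2237], [-0.5116, -0.4183, 0.7505, -1.1066], [0.0047, -0.8748, -0.4844, 0.8874], [0.0, 0.0, 0.0, 1.0]]}
top {'mtx': [[466.3536, 0.0, 323.3232], [0.0, 466.3536, 197.1815], [0.0, 0.0, 1.0]], 'cam_to_world': [[0.0087, -0.994, 0.1091, 0.3248], [-0.9999, -0.0099, -0.0105, -0.0104], [0.0116, -0.1089, -0.994, 1.4072], [0.0, 0.0, 0.0, 1.0]]}
wrist {'mtx': [[309.7069, 0.0, 322.5584], [0.0, 309.7069, 199.5898], [0.0, 0.0, 1.0]], 'T_tool_cam': [[-0.0003, -0.9618, -0.2737, 0.0762], [1.0, -0.0005, 0.0008, 0.0008], [-0.0009, -0.2737, 0.9618, -0.1617], [0.0, 0.0, 0.0, 1.0]]}
```

View pics/side0.png

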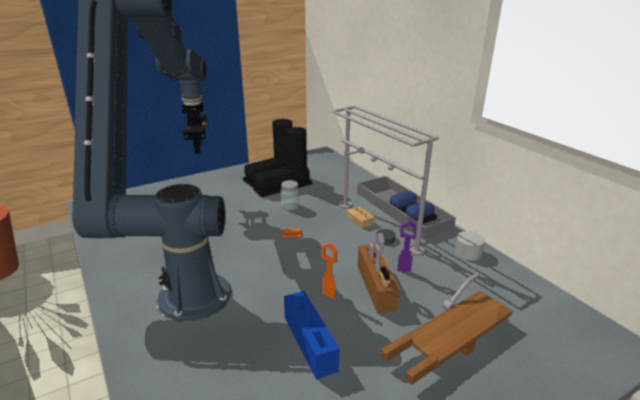

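View pics/top0.png

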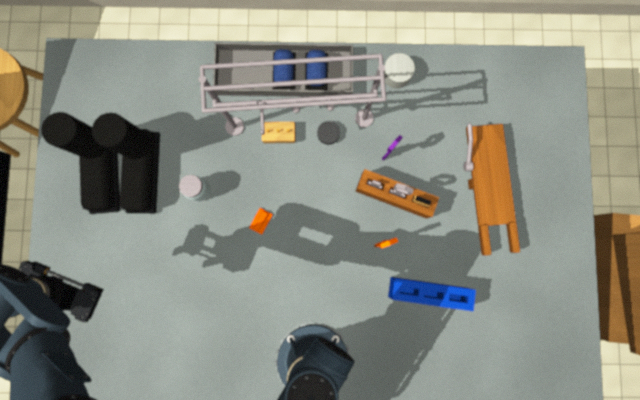

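The side view shows the steel ringed horn in the brown stand at about (378,245), with an orange look-alike at (330,268), a purple one at (406,245) and a blue stand at (312,335). In the top view the brown stand is at (397,193) and the rail and rack at about (293,85). The candidates are steel (378,245), orange and purple, and I choose the steel one. I'll check it in a close crop.

```bash
python3 - <<'E'
import cv2,numpy as np
a=cv2.imread("pics/side0.png");b=cv2.imread("pics/top0.png")
c1=cv2.resize(a[215:315,320:420],None,fx=4,fy=4,interpolation=2)
c2=cv2.resize(a[100:200,335:435],None,fx=4,fy=4,interpolation=2)
cv2.imwrite("pics/c1.png",np.hstack([c1,c2]))
c3=cv2.resize(b[40:230,195:445],None,fx=3.2,fy=3.15,interpolation=2)[:600]
cv2.imwrite("pics/c3.png",cv2.resize(b[45:230,190:450],None,fx=3,fy=3,interpolation=2))
E
```

```text
(no output)
```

View pics/c1.png

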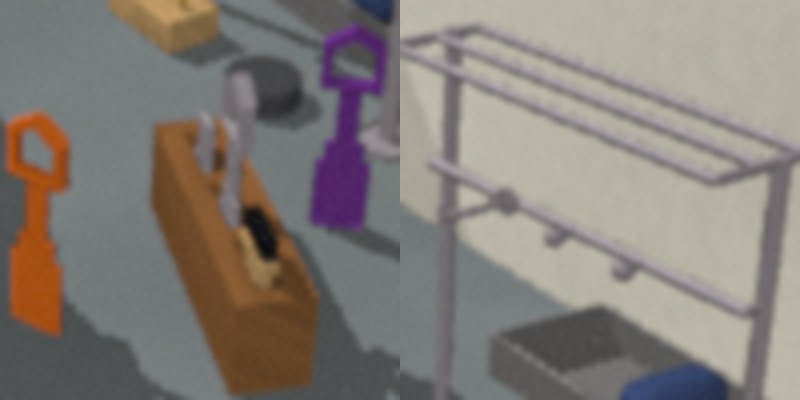

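View pics/c3.png

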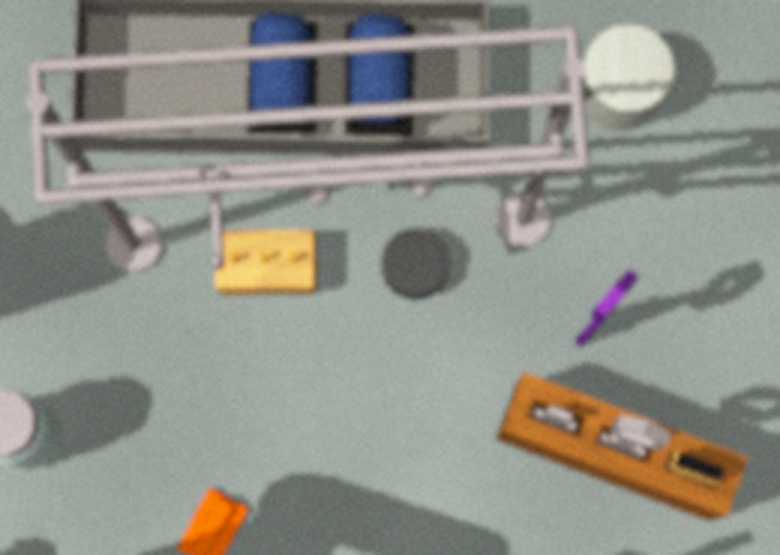

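The crops confirm the steel ringed horn in the middle slot: its ring is at side (380,239) and top (403,188). The short horn and brush are in the outer slots. The hook is the long bar at the far left of the rail, with its tip at side (347,153) and top (262,132); the other two are ball pegs.

```bash
cat > h.py <<'E'
from rig import *
import cv2,numpy as np
from scipy.spatial.transform import Rotation as R
def ray(n,uv,st=None):
    i=camera_info(n);K=i['mtx'];u=np.asarray(uv,float)
    if n=='wrist':
        d=(u-[K[0][2],K[1][2]])/K[0][0];r=np.linalg.norm(d);s=np.sin(r)/r if r>1e-9 else 1
        v=np.array([d[0]*s,d[1]*s,np.cos(r)]);T=np.eye(4);T[:3,:3]=st['tcp_rot'];T[:3,3]=st['position'];T=T@np.array(i['T_tool_cam'])
    else:
        v=np.linalg.inv(K)@[u[0],u[1],1];T=np.array(i['cam_to_world'])
    v=T[:3,:3]@v;return T[:3,3],v/np.linalg.norm(v)
def plane(n,uv,z,st=None):
    o,v=ray(n,uv,st);return o+v*(z-o[2])/v[2]
def tri(*rs):
    A=sum(np.eye(3)-np.outer(v,v) for o,v in rs);b=sum((np.eye(3)-np.outer(v,v))@o for o,v in rs)
    p=np.linalg.solve(A,b);return p,[round(1000*np.linalg.norm(np.cross(v,p-o)),1) for o,v in rs]
def proj(n,p,st=None):
    i=camera_info(n);K=i['mtx']
    if n=='wrist':
        T=np.eye(4);T[:3,:3]=st['tcp_rot'];T[:3,3]=st['position'];T=T@np.array(i['T_tool_cam'])
    else: T=np.array(i['cam_to_world'])
    q=np.linalg.inv(T)@np.append(p,1)
    if n=='wrist':
        a=np.hypot(q[0],q[1]);r=np.arctan2(a,q[2])*K[0][0]
        return np.array([K[0][2]+r*q[0]/a,K[1][2]+r*q[1]/a])
    return (K@(q[:3]/q[2]))[:2]
def move(P,Rm,st):
    "numbers for carry_out from state pose"
    R0=np.array(st['tcp_rot']);d=R0.T@(np.array(P)-st['position'])/.15
    w=R.from_matrix(R0.T@Rm).as_rotvec(degrees=True)/360
    return np.round(d,3).tolist()+np.round(w,4).tolist()
E
python3 - <<'E'
from h import *
t=cv2.imread("pics/top0.png")
hsv=cv2.cvtColor(t,cv2.COLOR_BGR2HSV)
m=cv2.inRange(hsv,(5,120,60),(20,255,255));m[:, :350]=0;m[:,445:]=0;m[:165]=0;m[220:]=0
m=cv2.morphologyEx(m,cv2.MORPH_CLOSE,np.ones((15,15)))
r=cv2.minAreaRect(cv2.findNonZero(m));print(r)
print(np.array([plane('top',p,.08) for p in cv2.boxPoints(r)]).round(3))
print('ring',tri(ray('top',(403.3,188.3)),ray('side',(380,238.7))))
print('tip',tri(ray('top',(262.3,131.5)),ray('side',(346.5,152))))
f=lambda x,y:plane('top',(190+x/3,45+y/3),.395)
a,b=f(42,195),f(582,162);print('rack front bar (395)',a,b,np.degrees(np.arctan2(b[1]-a[1],b[0]-a[0])))
print('hookbar',plane('top',(190+217/3,45+200/3),.28),plane('top',(190+217/3,45+265/3),.298))
f=lambda x,y:tri(ray('side',(335+(x-400)/4,100+y/4)),)
E
```

```text
((397.27960205078125, 193.7686767578125), (80.4658203125, 23.983154296875), 20.924501419067383)
[[ 0.49  -0.116  0.08 ]
 [ 0.556 -0.141  0.08 ]
 [ 0.474 -0.357  0.08 ]
 [ 0.41  -0.331  0.08 ]]
ring (array([ 0.48674649, -0.23739425,  0.17302632]), [np.float64(0.6), np.float64(0.6)])
tip (array([0.60839553, 0.12852093, 0.28724433]), [np.float64(0.4), np.float64(0.4)])
rack front bar (395) [0.62808826 0.24583368 0.395     ] [ 0.65828743 -0.15499022  0.395     ] -85.69131959790694
hookbar [0.66007286 0.13068487 0.28      ] [0.60077534 0.1271934  0.298     ]
```

```bash
cat >> h.py <<'E'
def lean(yaw,a):
    y,a=np.radians([yaw,a]);h=np.array([np.cos(y),np.sin(y),0]);k=np.array([0,0,1.])
    z=h*np.sin(a)-k*np.cos(a);x=h*np.cos(a)+k*np.sin(a);return np.c_[x,np.cross(z,x),z]
def chain(ws,st=None):
    st=dict(st or telemetry.read_state())
    for P,Rm in ws:
        print(move(P,Rm,st));st['position']=np.array(P);st['tcp_rot']=Rm
E
python3 - <<'E'
from h import *
chain([((.30,.46,.36),lean(93,0)),((.37,.34,.42),lean(40,10)),((.46,.22,.38),lean(4.3,40)),((.47,.08,.38),lean(4.3,40))])
for p in [(387,243),(393,147)]: print(plane('top',p,.18),plane('top',p,.1))
for p in [(330,296),(404,271)]: print(plane('side',p,.0))
E
```

```text
[-0.768, -0.585, -0.921, -0.0003, 0.0001, 0.1833]
[-0.823, 0.424, -0.4, -0.0128, 0.0258, 0.1468]
[-0.1, 0.999, 0.253, -0.0424, 0.0806, 0.0909]
[-0.003, 0.936, -0.002, 0.0, 0.0, 0.0]
[ 0.34016435 -0.1914699   0.18      ] [ 0.34116814 -0.20327608  0.1       ]
[ 0.59675772 -0.20917793  0.18      ] [ 0.61448817 -0.22213845  0.1       ]
[ 3.41760905e-01 -2.04172668e-01 -1.11022302e-16]
[ 0.6106353  -0.21957209  0.        ]
```

carry_out:
  deltas:
    - [[-0.2, -0.15, -0.5, 0, 0, 0.04, -1], [-0.4, -0.3, -0.92, 0, 0, 0.08, -1], [-0.6, -0.45, -0.92, 0, 0, 0.12, -1], [-0.77, -0.585, -0.92, 0, 0, 0.16, -1], [-0.77, -0.585, -0.92, 0, 0, 0.183, -1], [-0.77, -0.585, -0.92, 0, 0, 0.183, -1], [-0.77, -0.585, -0.92, 0, 0, 0.183, -1], [-0.77, -0.585, -0.92, 0, 0, 0.183, -1], [-0.77, -0.585, -0.92, 0, 0, 0.183, -1], [-0.77, -0.585, -0.92, 0, 0, 0.183, -1]]

```text
time_s: 0.98
position: [0.3004, 0.4597, 0.3603]
tcp_rot: [[-0.051, 0.999, -0.0], [0.999, 0.051, -0.0], [-0.0, -0.0, -1.0]]
force: [-1.2, 0.5, 0.1]
opening: 1.001
grasp_force: 0.0
```

carry_out:
  deltas:
    - [[-0.2, 0.1, -0.1, -0.003, 0.005, 0.03, -1], [-0.4, 0.2, -0.2, -0.006, 0.01, 0.06, -1], [-0.6, 0.3, -0.3, -0.009, 0.018, 0.1, -1], [-0.823, 0.424, -0.4, -0.0128, 0.0258, 0.1468, -1], [-0.823, 0.424, -0.4, -0.0128, 0.0258, 0.1468, -1], [-0.823, 0.424, -0.4, -0.0128, 0.0258, 0.1468, -1], [-0.823, 0.424, -0.4, -0.0128, 0.0258, 0.1468, -1], [-0.823, 0.424, -0.4, -0.0128, 0.0258, 0.1468, -1], [-0.823, 0.424, -0.4, -0.0128, 0.0258, 0.1468, -1], [-0.823, 0.424, -0.4, -0.0128, 0.0258, 0.1468, -1]]

```text
time_s: 1.82
position: [0.3703, 0.3402, 0.4204]
tcp_rot: [[0.751, 0.647, 0.132], [0.637, -0.762, 0.112], [0.173, 0.0, -0.985]]
force: [0.0, -1.2, 0.0]
opening: 0.998
grasp_force: 0.0
```

carry_out:
  deltas:
    - [[-0.03, 0.3, 0.07, -0.0142, 0.027, 0.03, -1], [-0.06, 0.6, 0.15, -0.0284, 0.054, 0.06, -1], [-0.1, 0.999, 0.253, -0.0424, 0.0806, 0.0909, -1], [-0.1, 0.999, 0.253, -0.0424, 0.0806, 0.0909, -1], [-0.1, 0.999, 0.253, -0.0424, 0.0806, 0.0909, -1], [-0.1, 0.999, 0.253, -0.0424, 0.0806, 0.0909, -1], [-0.1, 0.999, 0.253, -0.0424, 0.0806, 0.0909, -1], [-0.1, 0.999, 0.253, -0.0424, 0.0806, 0.0909, -1], [-0.1, 0.999, 0.253, -0.0424, 0.0806, 0.0909, -1], [-0.1, 0.999, 0.253, -0.0424, 0.0806, 0.0909, -1]]

```text
time_s: 2.65
position: [0.4615, 0.2209, 0.381]
tcp_rot: [[0.764, 0.08, 0.641], [0.062, -0.997, 0.05], [0.643, 0.001, -0.766]]
force: [-0.0, -0.2, -0.2]
opening: 1.002
grasp_force: 0.0
```

```bash
python3 - <<'E'
from h import *
import pickle
s=telemetry.read_state();print(s['time_s'],s['position'],s['joint_positions'],s['force'],s['opening']);im=capture('wrist')
pickle.dump(s,open('w1.pkl','wb'));cv2.imwrite('pics/w1.png',im[...,::-1])
print(move((.46,.22,.38),lean(4.3,40),s))
E
```

```text
2.65 [0.4615292  0.22090204 0.38103561] [ 18.41343297  -0.73305285 111.76691486 -17.45937181  30.99243431
 115.74542711] [-0.03051608 -0.23104366 -0.19866592] 1.0019965035053695
[-0.013, 0.005, -0.002, -0.0004, 0.0, 0.0007]
```

View pics/w1.png

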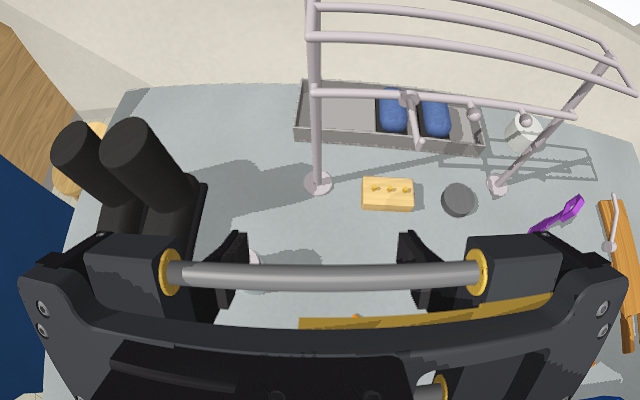

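The wrist view shows the hook base at about (408,99) with its upturned tip near (418,145). The ball pegs are at (475,113) and (526,120), so the hook is in the left place. Next is a second viewpoint.

carry_out:
  deltas:
    - [[0, 0.25, 0, 0, 0, 0, -1], [0, 0.5, 0, 0, 0, 0, -1], [0, 0.75, 0, 0, 0, 0, -1], [0, 0.94, 0, 0, 0, 0, -1], [0, 0.94, 0, 0, 0, 0, -1], [0, 0.94, 0, 0, 0, 0, -1], [0, 0.94, 0, 0, 0, 0, -1], [0, 0.94, 0, 0, 0, 0, -1], [0, 0.94, 0, 0, 0, 0, -1], [0, 0.94, 0, 0, 0, 0, -1]]

```text
time_s: 3.53
position: [0.4716, 0.0813, 0.3804]
tcp_rot: [[0.764, 0.08, 0.64], [0.061, -0.997, 0.052], [0.642, -0.0, -0.766]]
force: [-0.6, 0.1, 1.1]
opening: 0.997
grasp_force: 0.0
```

```bash
python3 - <<'E'
from h import *
import pickle
s=telemetry.read_state();print(s['position']);im=capture('wrist')
pickle.dump(s,open('w2.pkl','wb'));cv2.imwrite('pics/w2.png',im[...,::-1])
a=cv2.imread('pics/w1.png');b=im[...,::-1]
s1=pickle.load(open('w1.pkl','rb'))
c=[]
for i,st in ((a,s1),(b,s)):
    p=proj('wrist',(.635,.13,.285),st);x,y=(int(v) for v in p);x0,y0=max(0,x-50),max(0,y-50);print(x0,y0,p)
    c.append(cv2.resize(i[y0:y0+100,x0:x0+100],(400,400),interpolation=2))
cv2.imwrite('pics/w12.png',np.hstack(c))
E
```

```text
[0.47157621 0.08130731 0.38044635]
366 74 [416.26966404 124.15592135]
241 70 [291.53992016 120.94308079]
```

View pics/w12.png

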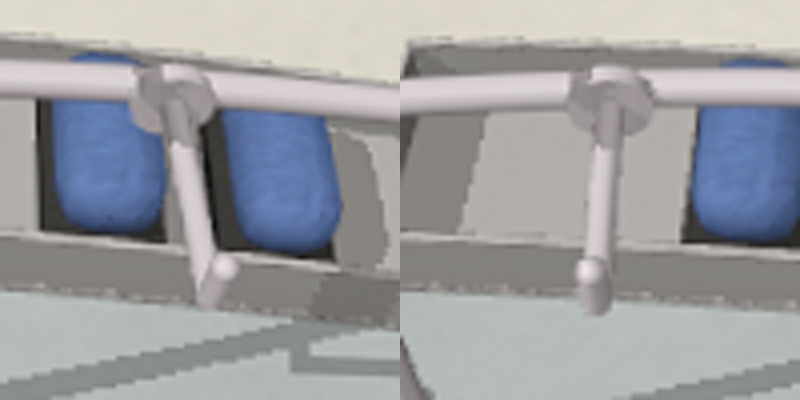

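The tip ball is at w1 (422,141) and w2 (289,138). The rail line is visible in both crops.

```bash
python3 - <<'E'
from h import *
import pickle
s1,s2=[pickle.load(open(f'w{i}.pkl','rb')) for i in (1,2)]
A=lambda x,y:(366+x/4,74+y/4); B=lambda x,y:(241+x/4,70+y/4)
for n,a,b in (('tip',(225,270),(191,272)),('corner',(210,297),(196,303)),('base',(180,128),(205,136))):
    print(n,tri(ray('wrist',A(*a),s1),ray('wrist',B(*b),s2)))
for f,st,ps in ((A,s1,[(0,78),(100,84),(300,95),(400,103)]),(B,s2,[(0,97),(120,93),(300,88),(400,85)])):
    q=np.array([plane('wrist',f(*p),.28,st) for p in ps]);k=np.polyfit(q[:,1],q[:,0],1);print(q.round(4).tolist(),'yaw',-np.degrees(np.arctan(k[0])),'x at y=.13',np.polyval(k,.13))
chain([((.43,-.06,.36),lean(-12,40)),((.38,-.19,.30),lean(-20.7,40))])
E
```

```text
tip (array([0.60532675, 0.12815112, 0.29375065]), [np.float64(0.2), np.float64(0.2)])
corner (array([0.60601837, 0.12829778, 0.27901929]), [np.float64(0.1), np.float64(0.1)])
base (array([0.6632704 , 0.13327303, 0.2825316 ]), [np.float64(0.8), np.float64(0.8)])
[[0.6798, 0.1871, 0.28], [0.6814, 0.1563, 0.28], [0.6878, 0.0906, 0.28], [0.6915, 0.0546, 0.28]] yaw 5.171650109368225 x at y=.13 0.6844004968522618
[[0.6788, 0.1997, 0.28], [0.681, 0.162, 0.28], [0.6858, 0.1078, 0.28], [0.6896, 0.078, 0.28]] yaw 5.019299869678464 x at y=.13 0.6844112870309181
[-0.357, 0.917, -0.122, -0.0297, 0.0001, 0.0353]
[-0.369, 0.917, 0.213, -0.0155, 0.0, 0.0185]
```

Seat is at about (0.629, 0.130, 0.280) with yaw about 4.9°. Moving to a view of the horn.

carry_out:
  deltas:
    - [[-0.09, 0.23, -0.03, -0.0075, 0, 0.009, -1], [-0.18, 0.46, -0.06, -0.015, 0, 0.018, -1], [-0.27, 0.7, -0.09, -0.022, 0, 0.027, -1], [-0.357, 0.917, -0.122, -0.03, 0, 0.035, -1], [-0.357, 0.917, -0.122, -0.03, 0, 0.035, -1], [-0.357, 0.917, -0.122, -0.03, 0, 0.035, -1], [-0.357, 0.917, -0.122, -0.03, 0, 0.035, -1], [-0.357, 0.917, -0.122, -0.03, 0, 0.035, -1], [-0.357, 0.917, -0.122, -0.03, 0, 0.035, -1], [-0.357, 0.917, -0.122, -0.03, 0, 0.035, -1]]

```text
time_s: 4.42
position: [0.43, -0.0601, 0.3601]
tcp_rot: [[0.749, -0.208, 0.629], [-0.158, -0.978, -0.136], [0.643, 0.003, -0.766]]
force: [0.4, -1.1, -0.2]
opening: 0.997
grasp_force: 0.0
```

```bash
python3 - <<'E'
from h import *
import pickle
s=telemetry.read_state();im=capture('wrist');print(s['position'])
pickle.dump(s,open('w3.pkl','wb'));cv2.imwrite('pics/w3.png',im[...,::-1])
E
```

```text
[ 0.43001818 -0.06014658  0.36014571]
```

carry_out:
  deltas:
    - [[-0.09, 0.23, 0.05, -0.004, 0, 0.005, -1], [-0.18, 0.46, 0.1, -0.008, 0, 0.009, -1], [-0.27, 0.7, 0.16, -0.012, 0, 0.014, -1], [-0.369, 0.917, 0.213, -0.0155, 0, 0.0185, -1], [-0.369, 0.917, 0.213, -0.0155, 0, 0.0185, -1], [-0.369, 0.917, 0.213, -0.0155, 0, 0.0185, -1], [-0.369, 0.917, 0.213, -0.0155, 0, 0.0185, -1], [-0.369, 0.917, 0.213, -0.0155, 0, 0.0185, -1], [-0.369, 0.917, 0.213, -0.0155, 0, 0.0185, -1], [-0.369, 0.917, 0.213, -0.0155, 0, 0.0185, -1]]

```text
time_s: 5.3
position: [0.3799, -0.19, 0.3008]
tcp_rot: [[0.717, -0.353, 0.602], [-0.268, -0.936, -0.23], [0.644, 0.003, -0.765]]
force: [0.4, 0.0, -1.2]
opening: 0.996
grasp_force: 0.0
```

```bash
python3 - <<'E'
from h import *
import pickle
s=telemetry.read_state();im=capture('wrist');print(s['position'],s['joint_positions'])
pickle.dump(s,open('w4.pkl','wb'));cv2.imwrite('pics/w4.png',im[...,::-1])
c=[]
for k in (3,4):
    st=pickle.load(open(f'w{k}.pkl','rb'));i=cv2.imread(f'pics/w{k}.png')
    p=proj('wrist',(.485,-.237,.14),st);x0,y0=int(max(0,p[0]-50)),int(max(0,p[1]-60));x0=min(x0,540);print(k,x0,y0,p)
    c.append(cv2.resize(i[y0:y0+120,x0:x0+100],(400,480),interpolation=2))
cv2.imwrite('pics/w34.png',np.hstack(c))
E
```

```text
[ 0.37992716 -0.18997014  0.30084828] [-60.29020471  -4.29334863 131.09627134  52.42795088  31.0388057
   9.49187772]
3 387 163 [437.66323081 223.57728809]
4 278 129 [328.7546325  189.14564065]
```

View pics/w34.png

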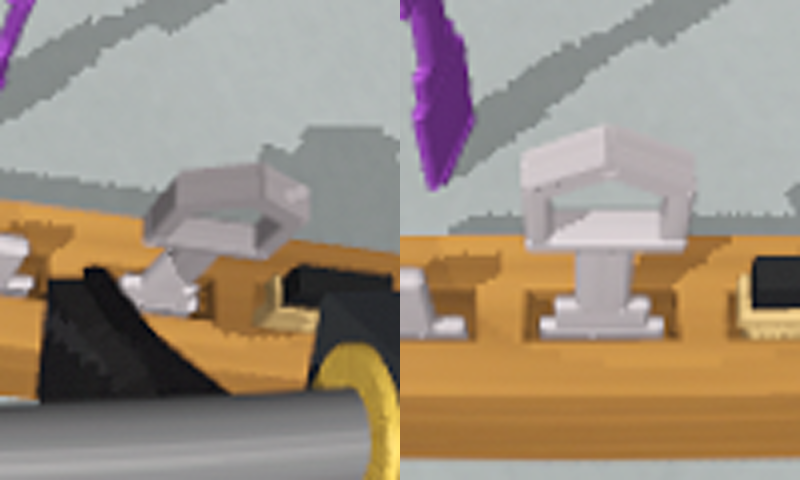

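```bash
python3 - <<'E'
from h import *
import pickle
s3,s4=[pickle.load(open(f'w{i}.pkl','rb')) for i in (3,4)]
A=lambda x,y:(387+x/4,163+y/4); B=lambda x,y:(278+(x-400)/4,129+y/4)
for n,a,b in (('peak f',(262,203),(604,172)),('peak b',(262,162),(604,125)),('LL',(143,245),(526,247)),('LR',(265,257),(686,248))):
    print(n,tri(ray('wrist',A(*a),s3),ray('wrist',B(*b),s4)))
# from w4 with known heights: peak z .194, lower ring .139
for n,b,z in (('pf',(604,172),.194),('pb',(604,125),.194),('LL',(526,247),.139),('LR',(686,248),.139),('shL',(540,333),.09),('shR',(662,334),.09),('slotL',(526,340),.08),('slotR',(674,340),.08),('st1',(524,290),.08),('st2',(678,290),.08)):
    print(n,plane('wrist',B(*b),z,s4).round(4))
E
```

```text
peak f (array([ 0.47731067, -0.23310061,  0.19788518]), [np.float64(0.3), np.float64(0.3)])
peak b (array([ 0.49015088, -0.23808988,  0.19826812]), [np.float64(0.3), np.float64(0.3)])
LL (array([ 0.48901937, -0.21391518,  0.14294846]), [np.float64(0.8), np.float64(0.8)])
LR (array([ 0.47455975, -0.25972544,  0.13848729]), [np.float64(0.1), np.float64(0.1)])
pf [ 0.479  -0.2338  0.194 ]
pb [ 0.4922 -0.2389  0.194 ]
LL [ 0.4916 -0.2148  0.139 ]
LR [ 0.4744 -0.2596  0.139 ]
shL [ 0.4829 -0.2148  0.09  ]
shR [ 0.4683 -0.2527  0.09  ]
slotL [ 0.4861 -0.2106  0.08  ]
slotR [ 0.4682 -0.2578  0.08  ]
st1 [ 0.5038 -0.2162  0.08  ]
st2 [ 0.485  -0.2663  0.08  ]
```

```bash
python3 - <<'E'
from h import *
L=lean(-20.3,40);g=np.array([.4855,-.2372,.168])
chain([(g-.06*L[:,2],L),(g+.0155*L[:,2],L)])
E
```

```text
[0.019, 0.044, 0.773, 0.0011, -0.0003, -0.0005]
[-0.0, 0.0, 0.503, 0.0, 0.0, 0.0]
```

carry_out:
  deltas:
    - [[0.01, 0.02, 0.2, 0.001, 0, 0, -1], [0.019, 0.044, 0.4, 0.001, 0, 0, -1], [0.019, 0.044, 0.6, 0.001, 0, 0, -1], [0.019, 0.044, 0.773, 0.001, 0, 0, -1], [0.019, 0.044, 0.773, 0.001, 0, 0, -1], [0.019, 0.044, 0.773, 0.001, 0, 0, -1], [0.019, 0.044, 0.773, 0.001, 0, 0, -1], [0.019, 0.044, 0.773, 0.001, 0, 0, -1], [0.019, 0.044, 0.773, 0.001, 0, 0, -1], [0.019, 0.044, 0.773, 0.001, 0, 0, -1]]

```text
time_s: 6.18
position: [0.4485, -0.2251, 0.2145]
tcp_rot: [[0.715, -0.353, 0.604], [-0.27, -0.936, -0.226], [0.645, -0.001, -0.765]]
force: [0.1, -0.1, 0.3]
opening: 1.001
grasp_force: 0.0
```

```bash
python3 - <<'E'
from h import *
s=telemetry.read_state();im=capture('wrist');print(s['position'],s['force'])
L=lean(-20.3,40);g=np.array([.4855,-.2372,.168])
print(proj('wrist',g,s), move(g+.0155*L[:,2],L,s))
cv2.imwrite('pics/w5.png',im[100:400,170:490,::-1])
E
```

```text
[ 0.44848357 -0.22507958  0.21447738] [ 0.1107585  -0.1070798   0.26620435]
[321.64823626 212.86192015] [-0.002, -0.011, 0.507, 0.0005, -0.0004, -0.0008]
```

View pics/w5.png

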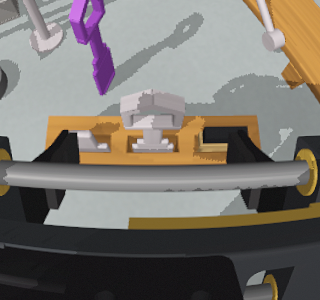

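The ring is centred between the fingers at (324,212), where I predicted (322,213). Advancing, then closing.

carry_out:
  deltas:
    - [[0, 0, 0.15, 0, 0, 0, -1], [0, 0, 0.3, 0, 0, 0, -1], [0, 0, 0.42, 0, 0, 0, -1], [0, 0, 0.505, 0, 0, 0, -1], [0, 0, 0.505, 0, 0, 0, -1], [0, 0, 0.505, 0, 0, 0, 0], [0, 0, 0.505, 0, 0, 0, 0.5], [0, 0, 0.505, 0, 0, 0, 1], [0, 0, 0.505, 0, 0, 0, 1], [0, 0, 0.505, 0, 0, 0, 1]]

```text
time_s: 7.07
position: [0.4941, -0.2422, 0.1563]
tcp_rot: [[0.715, -0.353, 0.603], [-0.271, -0.936, -0.226], [0.644, -0.002, -0.765]]
force: [-0.9, -0.3, 0.0]
opening: 0.71
grasp_force: 0.0
```

carry_out:
  deltas:
    - [[0, 0, 0, 0, 0, 0, 1], [0, 0, 0, 0, 0, 0, 1], [0, 0, 0, 0, 0, 0, 1], [0, 0, 0, 0, 0, 0, 1], [0, 0, 0, 0, 0, 0, 1], [0, 0, 0, 0, 0, 0, 1], [0, 0, 0, 0, 0, 0, 1], [0, 0, 0, 0, 0, 0, 1], [0, 0, 0, 0, 0, 0, 1], [0, 0, 0, 0, 0, 0, 1]]

```text
time_s: 7.9
position: [0.4945, -0.2423, 0.1558]
tcp_rot: [[0.715, -0.352, 0.603], [-0.271, -0.936, -0.225], [0.644, -0.002, -0.765]]
force: [-0.9, -0.2, 5.3]
opening: 0.546
grasp_force: 30.0
```

carry_out:
  deltas:
    - [[0.03, 0, -0.036, 0, 0, 0, 1], [0.08, 0, -0.095, 0, 0, 0, 1], [0.13, 0, -0.155, 0, 0, 0, 1], [0.19, 0, -0.226, 0, 0, 0, 1], [0.25, 0, -0.297, 0, 0, 0, 1], [0.31, 0, -0.368, 0, 0, 0, 1], [0.37, 0, -0.44, 0, 0, 0, 1], [0.43, 0, -0.511, 0, 0, 0, 1], [0.48, 0, -0.57, 0, 0, 0, 1], [0.48, 0, -0.57, 0, 0, 0, 1]]

```text
time_s: 8.73
position: [0.4944, -0.2427, 0.2685]
tcp_rot: [[0.715, -0.352, 0.603], [-0.269, -0.936, -0.227], [0.645, -0.0, -0.764]]
force: [0.2, -0.6, -1.6]
opening: 0.548
grasp_force: 30.0
```

```bash
python3 - <<'E'
from h import *
s=telemetry.read_state();print(s['position'],s['force'],s['opening'],s['grasp_force'],s['joint_positions'])
im=capture('side')[...,::-1];cv2.imwrite('pics/s1.png',im)
w=capture('wrist')[...,::-1];cv2.imwrite('pics/w6.png',w)
cv2.imwrite('pics/sw1.png',np.hstack([cv2.resize(im[140:310,300:440],(400,486),interpolation=2),cv2.resize(w[60:300,220:420],(400,486),interpolation=2)]))
E
```

```text
[ 0.49437057 -0.24265669  0.26852068] [ 0.20195207 -0.58191586 -1.57268566] 0.5483899605687839 29.999985513277352 [-47.420794    12.08342693 119.98348903  57.9614084   20.06611347
  12.55719794]
```

View pics/sw1.png

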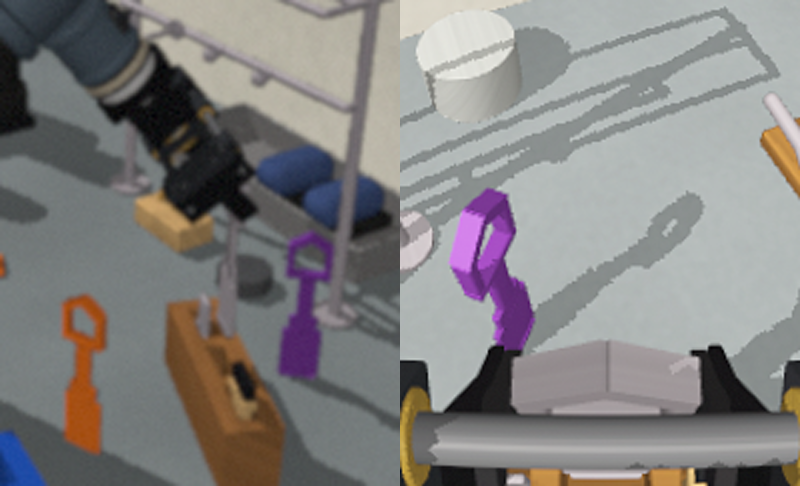

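The horn is clear of the slot and held squarely. It runs from about side (382,219) to (380,257). I'll measure its lean from a mask.

```bash
python3 - <<'E'
from h import *
s=telemetry.read_state();Rt=np.array(s['tcp_rot']);g=s['position']-.0155*Rt[:,2]
im=cv2.imread('pics/s1.png');hsv=cv2.cvtColor(im,cv2.COLOR_BGR2HSV)
n=Rt[:,1];pts=[]
def pl(uv):
    o,v=ray('side',uv);return o+v*(n@(g-o))/(n@v)
hx=Rt[:,0]*np.array([1,1,0]);hx/=np.linalg.norm(hx)
print('g',proj('side',g),'vertical bottom',proj('side',g-[0,0,.156]))
for r in range(212,266,2):
    c=np.arange(368,396);row=hsv[r,c].astype(int)
    ok=c[(row[:,1]<60)&(row[:,2]>110)]
    if len(ok): p=pl((ok.mean(),r));print(r,ok.min(),ok.max(),len(ok),np.round([(p-g)@hx*1e3,(p-g)[2]*1e3],1))
E
```

```text
g [381.77600271 206.9686905 ] vertical bottom [378.22400636 253.72584221]
214 374 378 5 [-15.2 -20.9]
216 378 378 1 [ -9.  -27.9]
218 375 392 8 [ 18.5 -37.1]
220 374 394 12 [ 11.6 -42.9]
222 375 395 9 [ 10.3 -49.3]
224 381 390 10 [ 14.8 -56.3]
226 382 394 13 [ 22.7 -63.7]
228 387 395 9 [ 32.2 -71.4]
230 375 395 5 [ 19.6 -76.7]
232 368 395 9 [-17.  -79.6]
234 368 379 10 [-20.2 -86. ]
236 368 379 9 [-20.5 -92.7]
238 368 381 11 [-15.8 -99.9]
240 368 381 13 [ -14.5 -106.9]
242 368 381 14 [ -13.8 -113.8]
244 368 381 12 [ -13.3 -120.7]
246 370 385 13 [  -2.1 -128.9]
248 370 395 24 [  13.8 -137.7]
250 370 395 23 [  15.6 -144.9]
252 369 395 23 [  14.6 -151.8]
254 371 395 17 [  24.6 -160.1]
256 370 395 19 [  22.3 -167. ]
258 384 395 12 [  35.9 -175.8]
260 385 395 11 [  38.1 -183.3]
262 386 395 10 [  40.2 -190.8]
264 387 395 9 [  42.4 -198.4]
```

```bash
cat >> h.py <<'E'
SEAT=np.array([.6294,.1302,.280]);HY=4.9
def gp(p,yaw,a=40):
    L=lean(yaw,a);return np.array(p)+.0155*L[:,2],L
def hk(x,z,y=0,a=40):
    c,s=np.cos(np.radians(HY)),np.sin(np.radians(HY));return gp(SEAT+[c*x-s*y,s*x+c*y,z],HY,a)
E
python3 - <<'E'
from h import *
chain([gp((.49,-.17,.315),-18),gp((.51,-.04,.315),-6),gp((.525,.08,.31),4.9),hk(-.09,.007)])
E
```

```text
[0.06, -0.443, -0.267, 0.0044, 0.0001, -0.0058]
[-0.109, -0.879, -0.092, 0.0214, 0.0, -0.0255]
[-0.01, -0.819, 0.035, 0.0195, 0.0, -0.0232]
[-0.005, -0.274, 0.196, 0.0, 0.0, 0.0]
```

carry_out:
  deltas:
    - [[0.08, 0, -0.08, 0, 0, 0, 1], [0.1, -0.05, -0.16, 0, 0, 0, 1], [0.12, -0.1, -0.25, 0.001, 0, -0.001, 1], [0.1, -0.17, -0.267, 0.002, 0, -0.002, 1], [0.08, -0.25, -0.267, 0.003, 0, -0.003, 1], [0.07, -0.33, -0.267, 0.004, 0, -0.005, 1], [0.06, -0.4, -0.267, 0.0044, 0, -0.0058, 1], [0.06, -0.443, -0.267, 0.0044, 0, -0.0058, 1], [0.06, -0.443, -0.267, 0.0044, 0, -0.0058, 1], [0.06, -0.443, -0.267, 0.0044, 0, -0.0058, 1]]

```text
time_s: 9.67
position: [0.4995, -0.1725, 0.3021]
tcp_rot: [[0.73, -0.308, 0.61], [-0.237, -0.951, -0.197], [0.641, -0.001, -0.767]]
force: [0.6, -0.7, -2.4]
opening: 0.55
grasp_force: 30.0
```

carry_out:
  deltas:
    - [[-0.01, -0.08, -0.01, 0.002, 0, -0.0024, 1], [-0.02, -0.2, -0.02, 0.005, 0, -0.006, 1], [-0.04, -0.32, -0.03, 0.008, 0, -0.009, 1], [-0.05, -0.44, -0.045, 0.011, 0, -0.013, 1], [-0.07, -0.56, -0.06, 0.014, 0, -0.016, 1], [-0.08, -0.68, -0.07, 0.017, 0, -0.02, 1], [-0.1, -0.8, -0.08, 0.02, 0, -0.023, 1], [-0.109, -0.879, -0.092, 0.0214, 0, -0.0255, 1], [-0.109, -0.879, -0.092, 0.0214, 0, -0.0255, 1], [-0.109, -0.879, -0.092, 0.0214, 0, -0.0255, 1]]

```text
time_s: 10.5
position: [0.5203, -0.0411, 0.3036]
tcp_rot: [[0.762, -0.104, 0.639], [-0.08, -0.995, -0.067], [0.643, 0.0, -0.766]]
force: [-0.6, -0.4, -1.4]
opening: 0.548
grasp_force: 30.0
```

carry_out:
  deltas:
    - [[-0.001, -0.08, 0.003, 0.002, 0, -0.0023, 1], [-0.002, -0.2, 0.008, 0.005, 0, -0.0056, 1], [-0.004, -0.32, 0.013, 0.0075, 0, -0.009, 1], [-0.005, -0.44, 0.018, 0.0105, 0, -0.0125, 1], [-0.007, -0.56, 0.024, 0.013, 0, -0.016, 1], [-0.008, -0.68, 0.029, 0.016, 0, -0.019, 1], [-0.009, -0.77, 0.033, 0.0185, 0, -0.022, 1], [-0.01, -0.819, 0.035, 0.0195, 0, -0.0232, 1], [-0.01, -0.819, 0.035, 0.0195, 0, -0.0232, 1], [-0.01, -0.819, 0.035, 0.0195, 0, -0.0232, 1]]

```text
time_s: 11.33
position: [0.5357, 0.0798, 0.2988]
tcp_rot: [[0.763, 0.084, 0.641], [0.065, -0.996, 0.054], [0.643, 0.0, -0.766]]
force: [-0.7, -0.3, -2.2]
opening: 0.541
grasp_force: 30.0
```

carry_out:
  deltas:
    - [[0, -0.04, 0.03, 0, 0, 0, 1], [-0.001, -0.1, 0.07, 0, 0, 0, 1], [-0.003, -0.16, 0.12, 0, 0, 0, 1], [-0.004, -0.22, 0.16, 0, 0, 0, 1], [-0.005, -0.274, 0.196, 0, 0, 0, 1], [-0.005, -0.274, 0.196, 0, 0, 0, 1], [-0.005, -0.274, 0.196, 0, 0, 0, 1], [-0.005, -0.274, 0.196, 0, 0, 0, 1], [-0.005, -0.274, 0.196, 0, 0, 0, 1], [-0.005, -0.274, 0.196, 0, 0, 0, 1]]

```text
time_s: 12.17
position: [0.5505, 0.1221, 0.2763]
tcp_rot: [[0.762, 0.084, 0.642], [0.064, -0.996, 0.054], [0.644, 0.0, -0.765]]
force: [-0.0, 0.3, -2.2]
opening: 0.548
grasp_force: 30.0
```

```bash
python3 - <<'E'
from h import *
s=telemetry.read_state();print(s['time_s'],s['position'],hk(-.09,.007)[0],s['opening'])
Rt=np.array(s['tcp_rot']);g=s['position']-.0155*Rt[:,2];n=Rt[:,1];hx=Rt[:,0]*[1,1,0];hx/=np.linalg.norm(hx)
im=capture('side')[...,::-1];cv2.imwrite('pics/s2.png',im);cv2.imwrite('pics/w7.png',capture('wrist')[...,::-1])
a=cv2.imread('pics/side0.png');d=np.abs(cv2.GaussianBlur(im,(3,3),0).astype(int)-cv2.GaussianBlur(a,(3,3),0)).sum(2)
def pl(uv):
    o,v=ray('side',uv);return o+v*(n@(g-o))/(n@v)
p0,p1=proj('side',g),proj('side',g-[0,0,.156]);print(p0,p1)
for r in range(int(p0[1]),int(p1[1])+6,3):
    c0=int(p0[0]+(p1[0]-p0[0])*(r-p0[1])/(p1[1]-p0[1]));c=np.arange(c0-14,c0+15)
    ok=c[d[r,c]>45]
    if len(ok): p=pl((ok.mean(),r));print(r,c0,ok.tolist(),np.round([(p-g)@hx*1e3,(p-g)[2]*1e3],1))
E
```

```text
12.1667 [0.55050128 0.12206237 0.27627223] [0.54965572 0.1233635  0.27512631] 0.5477335947324571
[330.84032095 156.25883712] [330.28074301 197.04095226]
156 330 [316, 317, 318, 319, 320, 321, 322, 323, 324, 325, 326, 327, 328, 329, 330, 331, 332, 333, 334, 335, 336, 337, 338] [-16.1   4.8]
159 330 [319, 320, 321, 322, 323, 324, 325, 326, 327, 328, 329, 330, 331, 332, 333, 334, 335, 336, 337, 338, 339] [-7.6 -8.2]
162 330 [326, 327, 328, 329, 330, 331, 332, 333, 334, 335, 336, 337, 338] [  5.3 -22.4]
165 330 [328, 329, 330, 331, 332, 333, 334, 335, 336] [  5.5 -33.6]
168 330 [331] [  1.4 -43.8]
186 330 [326, 327, 328, 329, 330, 331, 332] [  -6.3 -110.5]
189 330 [326, 327, 328, 329, 330, 331, 332, 333] [  -3.9 -122.9]
192 330 [326, 327, 328, 329, 330, 331, 332, 333] [  -3.8 -134.8]
195 330 [326, 327, 328, 329, 330, 331, 332, 333] [  -3.6 -146.7]
198 330 [329, 330, 331, 332, 333] [   3.2 -160.8]
```

Lean is about 1–2°, which is within measurement error. Sliding the ring over the tip horizontally.

carry_out:
  deltas:
    - [[0.04, -0.004, 0.034, 0, 0, 0, 1], [0.08, -0.009, 0.068, 0, 0, 0, 1], [0.12, -0.009, 0.101, 0, 0, 0, 1], [0.16, -0.009, 0.135, 0, 0, 0, 1], [0.2, -0.009, 0.169, 0, 0, 0, 1], [0.24, -0.009, 0.202, 0, 0, 0, 1], [0.27, -0.009, 0.227, 0, 0, 0, 1], [0.27, -0.009, 0.227, 0, 0, 0, 1], [0.27, -0.009, 0.227, 0, 0, 0, 1], [0.27, -0.009, 0.227, 0, 0, 0, 1]]

```text
time_s: 13.1
position: [0.6024, 0.1287, 0.2754]
tcp_rot: [[0.764, 0.085, 0.64], [0.065, -0.996, 0.055], [0.642, 0.0, -0.766]]
force: [-0.1, -0.4, -2.0]
opening: 0.547
grasp_force: 30.0
```

```bash
python3 - <<'E'
from h import *
s=telemetry.read_state();print(s['time_s'],s['position'],hk(-.037,.007)[0],s['force'])
w=capture('wrist')[...,::-1];cv2.imwrite('pics/w8.png',w);cv2.imwrite('pics/s3.png',capture('side')[...,::-1])
print(proj('wrist',hk(-.024,.018)[0]-.0155*lean(HY,40)[:,2],s))
w7=cv2.imread('pics/w7.png')
cv2.imwrite('pics/w78.png',np.hstack([cv2.resize(w[120:270,250:400],(400,400),interpolation=2),cv2.resize(cv2.imread('pics/s3.png')[110:220,280:390],(400,400),interpolation=2)]))
E
```

```text
13.1 [0.60243201 0.12868839 0.27541585] [0.60246202 0.1278906  0.27512631] [-0.11248618 -0.37969106 -1.97688829]
[326.71246837 229.18007411]
```

View pics/w78.png

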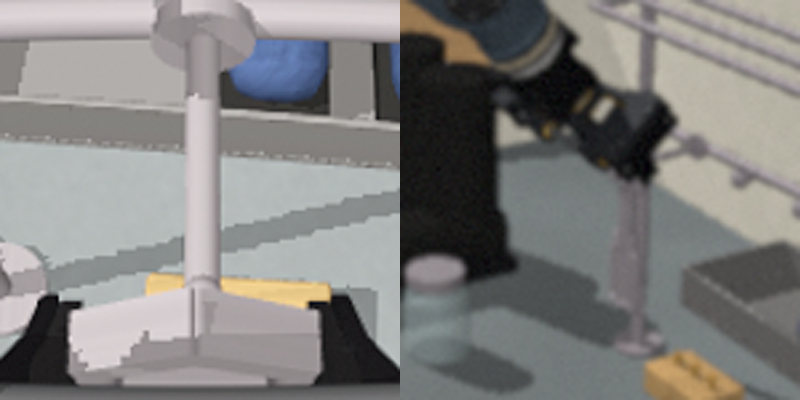

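The bar is centred on the ring's peak (crop x 202 against 195) and there is no contact. Continuing.

carry_out:
  deltas:
    - [[0.02, 0, 0.017, 0, 0, 0, 1], [0.045, 0, 0.038, 0, 0, 0, 1], [0.07, 0, 0.059, 0, 0, 0, 1], [0.095, 0, 0.08, 0, 0, 0, 1], [0.12, 0, 0.101, 0, 0, 0, 1], [0.145, 0, 0.122, 0, 0, 0, 1], [0.165, 0, 0.139, 0, 0, 0, 1], [0.179, 0, 0.15, 0, 0, 0, 1], [0.179, 0, 0.15, 0, 0, 0, 1], [0.179, 0, 0.15, 0, 0, 0, 1]]

```text
time_s: 14.03
position: [0.6379, 0.1316, 0.2757]
tcp_rot: [[0.763, 0.085, 0.641], [0.065, -0.996, 0.055], [0.643, 0.0, -0.766]]
force: [0.1, 0.1, -2.4]
opening: 0.554
grasp_force: 30.0
```

carry_out:
  deltas:
    - [[-0.012, 0, 0.014, 0, 0, 0, 1], [-0.024, 0, 0.028, 0, 0, 0, 1], [-0.036, 0, 0.043, 0, 0, 0, 1], [-0.048, 0, 0.057, 0, 0, 0, 1], [-0.06, 0, 0.072, 0, 0, 0, 1], [-0.07, 0, 0.083, 0, 0, 0, 1], [-0.077, 0, 0.092, 0, 0, 0, 1], [-0.077, 0, 0.092, 0, 0, 0, 1], [-0.077, 0, 0.092, 0, 0, 0, 1], [-0.077, 0, 0.092, 0, 0, 0, 1]]

```text
time_s: 14.87
position: [0.6381, 0.1316, 0.258]
tcp_rot: [[0.763, 0.085, 0.641], [0.065, -0.996, 0.054], [0.644, 0.0, -0.765]]
force: [-0.4, -0.8, -2.5]
opening: 0.55
grasp_force: 30.0
```

Lowered 18 mm with no contact; a few mm more.

carry_out:
  deltas:
    - [[-0.004, 0, 0.005, 0, 0, 0, 1], [-0.008, 0, 0.01, 0, 0, 0, 1], [-0.0125, 0, 0.015, 0, 0, 0, 1], [-0.0125, 0, 0.015, 0, 0, 0, 1], [-0.0125, 0, 0.015, 0, 0, 0, 1], [-0.0125, 0, 0.015, 0, 0, 0, 1], [-0.0125, 0, 0.015, 0, 0, 0, 1], [-0.0125, 0, 0.015, 0, 0, 0, 1], [-0.0125, 0, 0.015, 0, 0, 0, 1], [-0.0125, 0, 0.015, 0, 0, 0, 1]]

```text
time_s: 15.7
position: [0.6387, 0.1314, 0.256]
tcp_rot: [[0.761, 0.085, 0.643], [0.065, -0.996, 0.054], [0.645, 0.001, -0.764]]
force: [-2.8, -2.0, 4.7]
opening: 0.548
grasp_force: 30.0
```

The force rose by 7 N, so the ring is seated on the bar. Releasing slowly.

carry_out:
  deltas:
    - [[0.002, 0, -0.003, 0, 0, 0, 1], [0.002, 0, -0.003, 0, 0, 0, 0], [0.002, 0, -0.003, 0, 0, 0, -0.1], [0.002, 0, -0.003, 0, 0, 0, -0.15], [0.002, 0, -0.003, 0, 0, 0, -0.2], [0.002, 0, -0.003, 0, 0, 0, -0.3], [0.002, 0, -0.003, 0, 0, 0, -0.5], [0.002, 0, -0.003, 0, 0, 0, -0.7], [0.002, 0, -0.003, 0, 0, 0, -0.9], [0.002, 0, -0.003, 0, 0, 0, -0.9]]

```text
time_s: 16.53
position: [0.6377, 0.1317, 0.2553]
tcp_rot: [[0.763, 0.085, 0.641], [0.065, -0.996, 0.055], [0.643, 0.0, -0.766]]
force: [0.2, -0.1, 0.8]
opening: 0.868
grasp_force: 0.0
```

carry_out:
  deltas:
    - [[0, 0, 0, 0, 0, 0, -0.9], [0, 0, 0, 0, 0, 0, -0.9], [0, 0, 0, 0, 0, 0, -0.9], [0, 0, 0, 0, 0, 0, -0.9], [0, 0, 0, 0, 0, 0, -0.9], [0, 0, 0, 0, 0, 0, -0.9], [0, 0, 0, 0, 0, 0, -0.9], [0, 0, 0, 0, 0, 0, -0.9], [0, 0, 0, 0, 0, 0, -0.9], [0, 0, 0, 0, 0, 0, -0.9]]

```text
time_s: 17.37
position: [0.6379, 0.1316, 0.2555]
tcp_rot: [[0.763, 0.085, 0.641], [0.065, -0.996, 0.054], [0.643, 0.0, -0.766]]
force: [-0.2, -0.5, -0.3]
opening: 0.949
grasp_force: 0.0
```

```bash
python3 - <<'E'
from h import *
s=telemetry.read_state();print(s['position'],s['force'],s['opening'])
w=capture('wrist')[...,::-1];cv2.imwrite('pics/w9.png',w)
# ring: light steel between fingers
g=cv2.cvtColor(w,cv2.COLOR_BGR2GRAY)
for r in (235,245,255): print(r,g[r,262:390:4].tolist())
E
```

```text
[0.6378893  0.13157242 0.25553491] [-0.18401939 -0.53460787 -0.25050001] 0.9487498972953783
235 [139, 185, 184, 176, 190, 203, 212, 210, 209, 208, 207, 207, 206, 205, 206, 128, 161, 166, 166, 167, 168, 168, 168, 170, 171, 171, 172, 176, 180, 180, 180, 183]
245 [158, 140, 140, 139, 207, 207, 209, 210, 213, 213, 161, 164, 211, 208, 209, 130, 169, 169, 168, 168, 168, 169, 169, 170, 171, 170, 169, 158, 180, 183, 178, 182]
255 [127, 158, 180, 181, 144, 145, 145, 145, 144, 140, 136, 136, 136, 136, 136, 138, 138, 137, 137, 135, 135, 146, 151, 162, 166, 167, 168, 166, 212, 142, 138, 138]
```

Released, and the ring stays centred. Retreating along the fingers.

carry_out:
  deltas:
    - [[0, 0, -0.05, 0, 0, 0, -0.9], [0, 0, -0.12, 0, 0, 0, -0.9], [0, 0, -0.22, 0, 0, 0, -0.9], [0, 0, -0.34, 0, 0, 0, -0.9], [0, 0, -0.46, 0, 0, 0, -0.9], [0, 0, -0.58, 0, 0, 0, -0.9], [0, 0, -0.7, 0, 0, 0, -0.9], [0, 0, -0.82, 0, 0, 0, -0.9], [0, 0, -0.9, 0, 0, 0, -0.9], [0, 0, -0.9, 0, 0, 0, -0.9]]

```text
time_s: 18.25
position: [0.5504, 0.1243, 0.3621]
tcp_rot: [[0.759, 0.085, 0.645], [0.065, -0.996, 0.054], [0.647, 0.001, -0.762]]
force: [-0.3, 0.7, -0.3]
opening: 0.947
grasp_force: 0.0
```

carry_out:
  deltas:
    - [[0, 0, 0, 0, 0, 0, -0.9], [0, 0, 0, 0, 0, 0, -0.9], [0, 0, 0, 0, 0, 0, -0.9], [0, 0, 0, 0, 0, 0, -0.9], [0, 0, 0, 0, 0, 0, -0.9], [0, 0, 0, 0, 0, 0, -0.9], [0, 0, 0, 0, 0, 0, -0.9], [0, 0, 0, 0, 0, 0, -0.9], [0, 0, 0, 0, 0, 0, -0.9], [0, 0, 0, 0, 0, 0, -0.9]]

```text
time_s: 19.08
position: [0.5514, 0.1242, 0.3588]
tcp_rot: [[0.763, 0.085, 0.641], [0.065, -0.996, 0.054], [0.643, 0.0, -0.766]]
force: [0.4, -0.2, -0.4]
opening: 0.95
grasp_force: 0.0
```

```bash
python3 - <<'E'
from h import *
im=[capture('side')[...,::-1]];cv2.imwrite('pics/w10.png',capture('wrist')[...,::-1])
for _ in range(9): capture('top')
im.append(capture('side')[...,::-1]);a=cv2.imread('pics/side0.png')
for i in im:
    d=(np.abs(i.astype(int)-a).sum(2)>60)[150:225,335:385];cols=[]
    for r in range(0,75,5):
        c=np.where(d[r])[0];cols.append((150+r,335+c.min(),335+c.max()) if len(c) else None)
    print(cols)
print('motion',np.abs(im[0].astype(int)-im[1]).sum(2)[120:225,335:385].mean(), np.abs(im[0].astype(int)-im[1]).sum(2)[300:,500:].mean())
for n,z in (('seat',0),('tip',-.015),('bottom',-.171)): print(n,proj('side',SEAT+[0,0,z]))
E
```

```text
[(150, np.int64(349), np.int64(353)), (155, np.int64(352), np.int64(356)), (160, np.int64(352), np.int64(356)), (165, np.int64(354), np.int64(354)), None, None, None, None, None, None, None, None, None, None, None]
[(150, np.int64(349), np.int64(353)), (155, np.int64(352), np.int64(356)), (160, np.int64(352), np.int64(356)), None, None, None, None, None, None, None, None, None, None, None, (220, np.int64(363), np.int64(363))]
motion 4.031238095238095 3.9315
seat [351.07927581 152.65733561]
tip [350.93372401 156.63791873]
bottom [349.49423119 196.00548844]
```

```bash
python3 - <<'E'
from h import *
a=cv2.imread('pics/side0.png')
im=np.mean([capture('side')[...,::-1] for _ in range(6)],0)
d=cv2.GaussianBlur(np.abs(im-cv2.GaussianBlur(a,(3,3),0)).sum(2),(3,3),0)
for r in range(146,206,4): c=np.where(d[r,335:372]>16)[0]+335;print(r,c.tolist())
t=cv2.imread('pics/top0.png');t2=np.mean([capture('top')[...,::-1] for _ in range(4)],0)
D=(np.abs(t2-t).sum(2)>70).astype(np.uint8)
for n,(x,y) in dict(stand=(397,193),short=(375,184),brush=(424,198),purple=(393,147),orange=(387,243),key=(279,132),tin=(330,132),jar=(191,187),clip=(261,220)).items(): print(n,int(D[y-14:y+14,x-14:x+14].sum()))
E
```

```text
146 [350, 351, 352, 353, 354]
150 [348, 349, 350, 351, 352, 353, 354, 355, 356]
154 [348, 349, 350, 351, 352, 353, 354, 355, 356, 357, 369, 370]
158 [347, 348, 351, 352, 353, 354, 355, 356, 357]
162 [346, 347, 348, 349, 350, 351, 352, 353, 354, 355, 356, 357]
166 [348, 349, 350, 351, 352, 353, 354, 355]
170 [348, 349, 350, 351, 352]
174 [349, 350, 351, 352]
178 [347, 348, 349, 350, 351, 352, 353]
182 [348, 349, 350, 351, 352, 353]
186 [346, 347, 348, 349, 350, 351, 352, 353, 354]
190 [348, 349, 350, 351, 352, 353, 354]
194 [346, 347, 348, 349, 350, 351, 352, 353, 354]
198 []
202 [349]
stand 218
short 0
brush 97
purple 422
orange 675
key 211
tin 12
jar 0
clip 666
```

The horn hangs vertical: ring at column 352 and bottom at 350, where a plumb line predicts a shift of -1.6 px. It is also still. I put the top-view changes at the other objects down to the arm and its shadow.

```bash
python3 -c "
from rig import job
print(job.hand_in())"
```

```text
the job is handed in; nothing more can be done
None
```

The steel ringed shoehorn hangs by its ring on the upturned hook, straight and still, and the job is handed in; the arm made no contact with the other things, though top-view changes near some of them, which I put down to the arm and its shadow, were not checked further.

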